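Index the marking slide home and latch its push-push lock

ROBOT

A 6-joint arm with a two-finger parallel gripper is mounted at the origin on the work surface. World frame = base frame: x ahead of the robot, y to its left, z up, the work surface at z = 0. Lengths are in m, angles in rad, forces in N, time in s.
With the tool pointing down it reaches from about 0.375 to 0.975 m from the base axis. Payload 3.8 kg.
Tool frame: the origin (TCP) lies at the very end of the fingers, on their centre line; the grasp point (between the pads) lies 19 mm behind it (bot.pinch_z is the distance from the TCP to the grasp point, in m); x points along the fingers, y is the direction in which the jaws open and shut, and the axes are right-handed (so a half turn about x gives the same grasp; the last joint's range is limited). The gripper opens to 85 mm and grips with 20 to 120 N. Pads are 22 mm wide; open, the fingers measure 114 mm over their backs; the gripper's body (76 mm by 85 mm) begins 54 mm behind the grasp point. The pads swing forward as they close: fully open they stand 13 mm farther back than shut.
Start: joints at [1.184, 0.264, 1.604, -0, 1.274, -0.037], TCP at [0.231, 0.634, 0.231] pointing down, gripper open.
Joint ranges: [-2.63, 2.63], [-0.94, 2.18], [0.31, 2.57], [-1.31, 4.45], [0, 2.66], [-2.55, 2.55]. Speed limits (rad/s): [2.57, 2.57, 3.14, 3.14, 3.14, 3.14].

INTERFACE

Orientations are given as a rotation vector (axis times angle).
In Python, from workcell import monitor, imaging, finish_job, bot gives the robot as it stands.
- The arm moves only by the tool jog_arm, never from a script. Its argument "rows" is a list of rows, each a list of 7 numbers: the shift along the tool's x, y, z in m, then the turn, a rotation vector about the tool's x, y, z in rad, then the opening in per cent of the stroke, from 0 (shut) to 100 (fully open). A call has 1 to 20 rows; each row is the pose to reach, as a shift and turn from the pose measured when the call began, along the tool's axes at that moment; what a row does not reach only later rows make up. A row lasts 1/10 s, in which the tool goes at most 50 mm and 8.59 degrees, less where a joint would pass 70% of its speed; a pose out of reach is approached as far as the arm can. A call with a gripper value outside its range is refused whole. The fingers move at their own pace and stop on an object; "force" is the grip in N (left out, the last holds). Time passes only in rows, so rows that repeat a pose let the fingers close. It gives the time, the measured TCP pose, the force and the opening at its end, in the units of the state.
- monitor.read_state(): the state, without advancing time (a new reading comes with each control period).
- imaging.read_camera(name): name is "side" or "top"; returns the picture (400x640x3 uint8, blue, green, red); there is no depth.
- imaging.camera_params(name): a dict with "fx", "fy", "cx", "cy" (pixels), "T" (4x4, takes a point from camera to world coordinates). Camera axes: x right, y down, z forward; pixel columns grow to the right and rows downward; lengths in m; the calibration is good to about 2 mm. A picture is of the moment at which its call begins. camera_params takes no time and is no camera call.
- finish_job(): hands the job in, once; it reports no verdict.
The state is a dict: "time": time; "q": joint angles; "joint_vel": joint speeds; "joint_torque": joint torques, N m; "tool_pos": TCP position; "tcp_rot": TCP orientation; "wrist_force": force on the tool from outside, world axes, zero at the start; "torque": the same for the moment, N m; "width": opening from 0.0 (shut) to 1.0 (fully open).
Only numpy, scipy, OpenCV 4.12 (cv2) and the standard library are available. Lean on these libraries where they do the work, as an engineer would, in place of code of your own. Each camera call takes 0.05 s, during which the arm holds its last target. There are 200 camera calls.

TASK

Bring the hub on the index slide from the loading end fully up against the tall end stop, then latch it there with the push-push button of the lock. You cannot see whether that lock is latched or released, now or later, so find out by feel and never force the slide against it. Finally pull back on the slide's handle with about ten newtons for a moment to prove that it is locked, let go, and leave the things around the fixture where they are.

Things in the scene. Friction and masses are not known exactly. Their poses are not given: they have to be found in the camera images.
- fixture: Index slide, fixed on the table: aluminium base plate 200 x 370 x 12 mm. Origin on the table under the slide's centre; y runs along the slide towards the end stop, z up, x from the handle's side to the lock's side.
- end_stop (a point): Top edge, on the slide's side, of the tall end stop: dark steel block with two rubber buffers at the +y end of the rails, 100 mm long in x, top 48 mm above the table. The stop at the other end, the loading end, is lower (32 mm).
- carriage: Carriage: aluminium plate 114 x 110 mm, top 36 mm above the table, carrying a green hub with steel bearing (92 mm across the ears, top 86 mm). Slides along the fixture's y only, 100 mm from loading end to end stop; stays where left (about 1.5 N friction). Origin at table height under the plate's centre. Starts at the loading end.
- handle (a point): Middle of the carriage's handle, an upright black round post 14 mm thick, from 44 to 84 mm above the table; this point is 65 mm up. It stands on the plate's -x edge, 16 mm clear of the bearing. In the fixture's frame its y is -50 mm at the loading end and +50 mm at the end stop.
- lock: Lock: grey box 54 x 52 mm, 37 to 92 mm above the table (origin at table height under the button), over the slide's +x side, with a black push button on top (collar up to 97 mm). Each full press and release flips it: latched (8 mm bolt down in an 11 mm gap of the carriage's bar) or released (bolt up). The gaps meet it only at both ends of travel. Random at first. Limits: 40 N on the button, 30 N of slide on bolt.
- button_rest (a point): Top centre of the button (24 mm across, pressed straight down) at rest, 122 mm above the table; it springs back there in both states. Released: stiff at once, 5 N to start. Latched: first gives 12 mm at only 0.6 to 1.3 N, then 8 N. A click needs pressing to the solid stop 19 to 22 mm below rest (11 to 14 N just before it), then letting it come up fully.

How it is judged:
By the outcome, as a careful person would: the job done as asked, in the order asked, and still so for the second after the job is handed in, with the robot touching nothing.
It also fails if it takes over 72 s, if anything falls off the work surface, if the arm or the gripper's body presses on something with over 40 N, if the wrist force passes 120 N, or if a joint passes its speed limit or range.

## Working session

There is one attempt and no reset: what is moved stays moved. The work goes in short steps, Python scripts to look and compute and a tool call to move; the robot and the scene stay as the last step left them, time stands still between calls to the robot, and variables do not carry over. Pictures are saved under pics/ and viewed, about 8 in all and at most 12, crops included, and the job is handed in when it is done.

Besides the shell and the picture viewer there is one more tool, called by a JSON object that holds its "api" and its "payload", one argument or row to a line. jog_arm: Moves the arm, as the interface text tells. Its arguments: {"type":"object","properties":{"rows":{"type":"array","items":{"type":"array","items":{"type":"number"}}},"force":{"type":"number"}},"required":["rows"]}

```bash
mkdir -p pics; ls; python3 - <<'E'
from workcell import monitor, imaging, bot
import cv2
for n in("top","side"):
    cv2.imwrite(f"pics/{n}0.png",imaging.read_camera(n)); p=imaging.camera_params(n);print(n,p)
print(monitor.read_state())
E
```

```text
pics
top {'fx': 379.1594784249324, 'fy': 379.1594784249324, 'cx': 317.4206282524604, 'cy': 203.6624142646149, 'T': array([[-0.02486293, -0.98336612,  0.17992472,  0.46107878],
       [-0.99962042,  0.02231856, -0.01615214,  0.07223646],
       [ 0.0118678 , -0.18025801, -0.98354776,  0.72909075],
       [ 0.        ,  0.        ,  0.        ,  1.        ]])}
side {'fx': 493.84113374866456, 'fy': 493.84113374866456, 'cx': 321.35736808370484, 'cy': 202.6121580428171, 'T': array([[-0.73693486, -0.50986929,  0.44380211,  0.31375562],
       [-0.67595926,  0.55825364, -0.48107376,  0.37377414],
       [-0.0024694 , -0.65451217, -0.75604743,  0.59605823],
       [ 0.        ,  0.        ,  0.        ,  1.        ]])}
{'time': 0.1, 'q': array([ 1.18411054e+00,  2.64695246e-01,  1.60525107e+00,  4.00238896e-06,
        1.27368194e+00, -3.69081685e-02]), 'joint_vel': array([-0.00063448, -0.00187475, -0.00191829,  0.00049031,  0.0008808 ,
       -0.00095182]), 'joint_torque': array([-3.64312164e-04, -5.16711867e+01, -3.68587196e+01, -6.71195971e-05,
        6.24297943e-03, -7.77966670e-05]), 'tool_pos': array([0.23107162, 0.63351434, 0.2300674 ]), 'tcp_rot': array([ 0.27290944,  1.55374701, -0.27604752]), 'wrist_force': array([-0.47756822,  0.65872938,  0.17070459]), 'torque': array([ 0.01561533, -0.02870093, -0.02509067]), 'width': 0.9992682968058851}
```

View pics/top0.png

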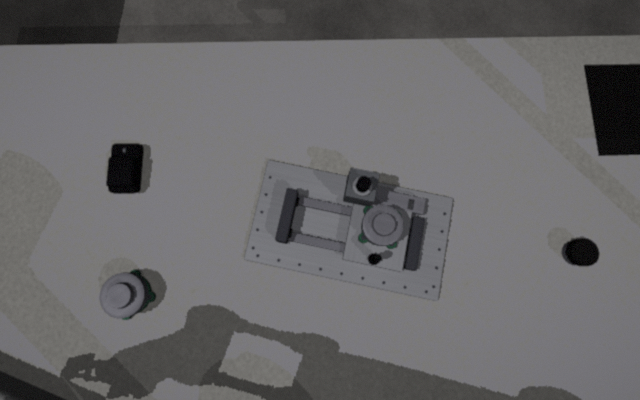

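View pics/side0.png

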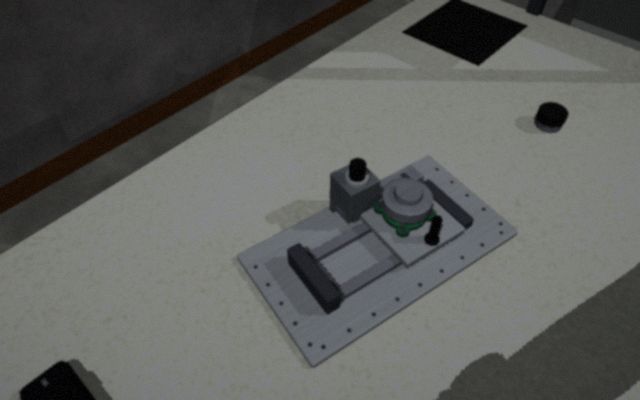

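```bash
python3 - <<'E'
import cv2, numpy as np
a=cv2.imread("pics/top0.png")[145:310,235:465]; b=cv2.imread("pics/side0.png")[140:370,230:520]
f=lambda i,s:cv2.convertScaleAbs(cv2.resize(i,None,fx=s,fy=s,interpolation=cv2.INTER_CUBIC),alpha=1.8)
cv2.imwrite("pics/top0c.png",f(a,3)); cv2.imwrite("pics/side0c.png",f(b,2.5))
E
```

```text
(no output)
```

View pics/top0c.png

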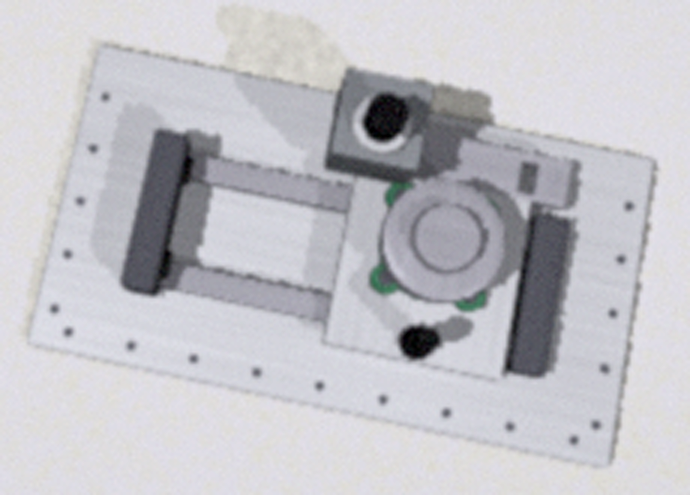

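View pics/side0c.png

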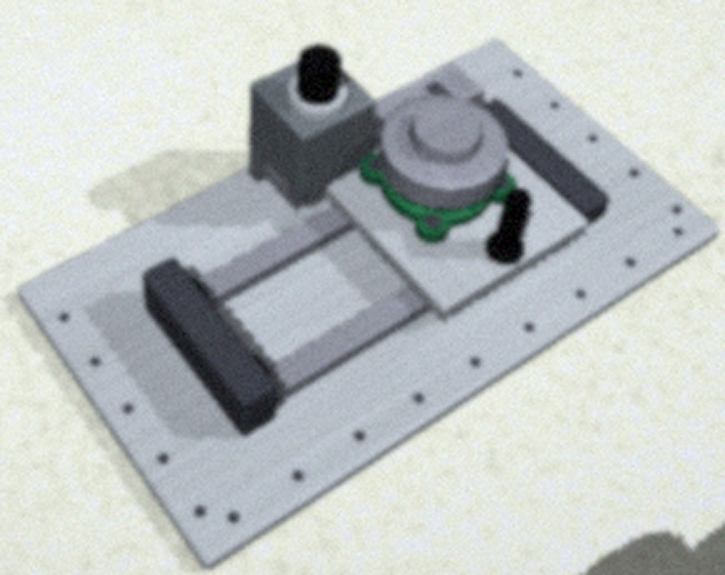

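```bash
cat > h.py <<'E'
import numpy as np
from workcell import imaging
P={n:imaging.camera_params(n) for n in("top","side")}
def ray(n,u,v):
    p=P[n];d=p["T"][:3,:3]@np.array([(u-p["cx"])/p["fx"],(v-p["cy"])/p["fy"],1]);return p["T"][:3,3],d
def at(n,uv,z):
    o,d=ray(n,*uv);return o+d*(z-o[2])/d[2]
def proj(n,X):
    p=P[n];c=np.linalg.inv(p["T"])@np.append(X,1);return np.array([p["fx"]*c[0]/c[2]+p["cx"],p["fy"]*c[1]/c[2]+p["cy"]])
t=lambda u,v:(u/3+235,v/3+145)
s=lambda u,v:(u/2.5+230,v/2.5+140)
E
python3 - <<'E'
from h import *
from workcell import bot
T=[at("top",t(*c),.012)[:2] for c in [(98,43),(655,158),(608,466),(30,344)]]
S=[at("side",s(*c),.012)[:2] for c in [(18,290),(497,38),(718,235),(208,567)]]
for C in(T,S):
    C=np.array(C);print(C.round(4).tolist(),"ctr",C.mean(0).round(4)); 
    print("len",[np.linalg.norm(C[i]-C[(i+1)%4]).round(4) for i in range(4)])
    d=C[0]-C[1]+C[3]-C[2];print("yaw of fix y",np.degrees(np.arctan2(d[1],d[0])))
for nm,z,a,b in[("button",.122,(388,110),(320,54)),("handle",.084,(419,336),(518,197)),("stopNearLowCornerTop -x",.048,(157,292),(275,405)),("stop +x",.048,(187,133),(180,262))]:
    A=at("top",t(*a),z);B=at("side",s(*b),z);print(nm,A.round(4),B.round(4))
print([x for x in dir(bot) if x[0]!='_'])
E
```

```text
[[0.6829, 0.1559], [0.5981, -0.203], [0.4061, -0.1567], [0.489, 0.1984]] ctr [ 0.544  -0.0014]
len [np.float64(0.3688), np.float64(0.1975), np.float64(0.3646), np.float64(0.1985)]
yaw of fix y 76.78132940960323
[[0.6772, 0.1578], [0.5936, -0.2002], [0.4009, -0.1481], [0.4856, 0.2032]] ctr [0.5393 0.0032]
len [np.float64(0.3676), np.float64(0.1996), np.float64(0.3614), np.float64(0.1969)]
yaw of fix y 76.65272761677653
button [ 0.6072 -0.0159  0.122 ] [ 0.6052 -0.0163  0.122 ]
handle [ 0.4853 -0.0328  0.084 ] [ 0.4811 -0.0351  0.084 ]
stopNearLowCornerTop -x [0.5165 0.1167 0.048 ] [0.5072 0.1304 0.048 ]
stop +x [0.6133 0.0973 0.048 ] [0.6034 0.0991 0.048 ]
['MotionError', 'pinch_z']
```

```bash
cat >> h.py <<'E'
from scipy.spatial.transform import Rotation as Ro
from workcell import monitor
FY=np.array([np.cos(np.radians(76.7)),np.sin(np.radians(76.7)),0]); FX=np.array([FY[1],-FY[0],0])
def rel(target,sgn=1):
    st=monitor.read_state();R=Ro.from_rotvec(st["tcp_rot"]);x=np.array([0,0,-1.]);y=sgn*FY
    G=Ro.from_matrix(np.c_[x,y,np.cross(x,y)])
    print("shift",(R.inv().apply(np.array(target)-st["tool_pos"])).round(4).tolist(),"rot",(R.inv()*G).as_rotvec().round(3).tolist())
def state():
    st=monitor.read_state();R=Ro.from_rotvec(st["tcp_rot"]);w=st["wrist_force"]
    print("t",st["time"],"pos",st["tool_pos"].round(4),"F",w.round(2),"along FY",round(w@FY,2),"FX",round(w@FX,2),"w",round(st["width"],3)); print(R.as_matrix().round(3).tolist())
E
python3 - <<'E'
from h import *
state(); rel((.606,-.016,.19),1); rel((.606,-.016,.19),-1)
E
```

```text
t 0.1 pos [0.2311 0.6335 0.2301] F [-0.48  0.66  0.17] along FY 0.53 FX -0.62 w 0.999
[[-0.001, 0.343, 0.939], [-0.002, 0.939, -0.343], [-1.0, -0.002, -0.0]]
shift [0.041, -0.4816, 0.5748] rot [-0.118, -0.0, 0.002]
shift [0.041, -0.4816, 0.5748] rot [3.024, 0.003, 0.0]
```

{"api": "jog_arm", "payload": {
  "rows": [
    [0.041,-0.4816,0.5748,-0.118,0,0.002,0],
    [0.041,-0.4816,0.5748,-0.118,0,0.002,0],
    [0.041,-0.4816,0.5748,-0.118,0,0.002,0],
    [0.041,-0.4816,0.5748,-0.118,0,0.002,0],
    [0.041,-0.4816,0.5748,-0.118,0,0.002,0],
    [0.041,-0.4816,0.5748,-0.118,0,0.002,0],
    [0.041,-0.4816,0.5748,-0.118,0,0.002,0],
    [0.041,-0.4816,0.5748,-0.118,0,0.002,0],
    [0.041,-0.4816,0.5748,-0.118,0,0.002,0],
    [0.041,-0.4816,0.5748,-0.118,0,0.002,0],
    [0.041,-0.4816,0.5748,-0.118,0,0.002,0],
    [0.041,-0.4816,0.5748,-0.118,0,0.002,0],
    [0.041,-0.4816,0.5748,-0.118,0,0.002,0],
    [0.041,-0.4816,0.5748,-0.118,0,0.002,0],
    [0.041,-0.4816,0.5748,-0.118,0,0.002,0],
    [0.041,-0.4816,0.5748,-0.118,0,0.002,0],
    [0.041,-0.4816,0.5748,-0.118,0,0.002,0],
    [0.041,-0.4816,0.5748,-0.118,0,0.002,0],
    [0.041,-0.4816,0.5748,-0.118,0,0.002,0],
    [0.041,-0.4816,0.5748,-0.118,0,0.002,0]
  ]
}}

```text
time: 2.1
tool_pos: [0.6055, -0.0146, 0.1902]
tcp_rot: [0.18, 1.563, -0.18]
wrist_force: [-0.8, 2.0, 0.9]
width: -0.0
```

```bash
python3 - <<'E'
from h import *
import cv2
state(); rel((.606,-.016,.132),1)
a=imaging.read_camera("top")[110:330,230:470]; b=imaging.read_camera("side")[60:280,250:490]
f=lambda i,s:cv2.convertScaleAbs(cv2.resize(i,None,fx=s,fy=s,interpolation=cv2.INTER_CUBIC),alpha=1.8)
cv2.imwrite("pics/b1.png",cv2.hconcat([f(a,1.66),f(b,1.66)]))
E
```

```text
t 2.1 pos [ 0.6055 -0.0146  0.1902] F [-0.81  1.98  0.94] along FY 1.74 FX -1.25 w -0.0
[[-0.0, 0.228, 0.974], [0.0, 0.974, -0.228], [-1.0, 0.0, -0.0]]
shift [0.0582, -0.0013, 0.0008] rot [0.002, -0.0, -0.0]
```

View pics/b1.png

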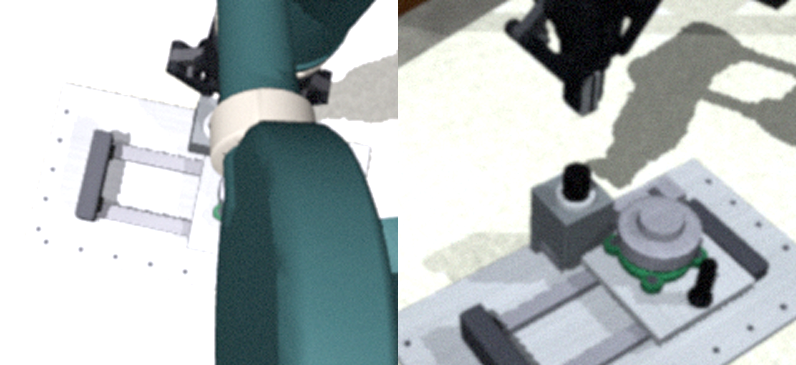

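The closed fingertip (side half, ~(583,105)) hangs straight above the button (~(577,180)). The arm hides the button in the top view. I'm going down to just above it.

{"api": "jog_arm", "payload": {
  "rows": [
    [0.03,-0.001,0.001,0.002,0,0,0],
    [0.055,-0.001,0.001,0.002,0,0,0],
    [0.063,-0.001,0.001,0.002,0,0,0],
    [0.063,-0.001,0.001,0.002,0,0,0],
    [0.063,-0.001,0.001,0.002,0,0,0],
    [0.063,-0.001,0.001,0.002,0,0,0]
  ]
}}

```text
time: 2.8
tool_pos: [0.6078, -0.0161, 0.1291]
tcp_rot: [0.182, 1.56, -0.182]
wrist_force: [0.0, -0.6, -0.8]
width: -0.001
```

{"api": "jog_arm", "payload": {
  "rows": [
    [0.003,0,0,0,0,0,0],
    [0.006,0,0,0,0,0,0],
    [0.006,0,0,0,0,0,0],
    [0.006,0,0,0,0,0,0]
  ]
}}

```text
time: 3.2
tool_pos: [0.6076, -0.0161, 0.123]
tcp_rot: [0.182, 1.56, -0.182]
wrist_force: [-0.5, -0.4, -0.4]
width: -0.006
```

{"api": "jog_arm", "payload": {
  "rows": [
    [0.002,0,0,0,0,0,0],
    [0.002,0,0,0,0,0,0],
    [0.002,0,0,0,0,0,0]
  ]
}}

```text
time: 3.5
tool_pos: [0.608, -0.0161, 0.1216]
tcp_rot: [0.182, 1.56, -0.182]
wrist_force: [-0.4, -0.0, 3.4]
width: 0.001
```

{"api": "jog_arm", "payload": {
  "rows": [
    [0.002,0,0,0,0,0,0],
    [0.002,0,0,0,0,0,0],
    [0.002,0,0,0,0,0,0]
  ]
}}

```text
time: 3.8
tool_pos: [0.608, -0.0161, 0.1201]
tcp_rot: [0.182, 1.559, -0.182]
wrist_force: [-1.6, -0.2, 4.5]
width: 0.003
```

{"api": "jog_arm", "payload": {
  "rows": [
    [0.002,0,0,0,0,0,0],
    [0.002,0,0,0,0,0,0],
    [0.002,0,0,0,0,0,0]
  ]
}}

```text
time: 4.1
tool_pos: [0.608, -0.0161, 0.1188]
tcp_rot: [0.182, 1.559, -0.182]
wrist_force: [-1.6, -0.3, 6.1]
width: 0.001
```

Stiff from the first millimetre: 3.4 N at about 0.4 mm, 4.5 N at 2 mm, 6.1 N at 3 mm. A latched lock would give 12 mm at about 1 N, so it is released. I'm backing off without a click and going to the handle.

{"api": "jog_arm", "payload": {
  "rows": [
    [-0.03,0,0,0,0,0,0],
    [-0.05,0,0,0,0,0,0],
    [-0.05,0,0,0,0,0,0]
  ]
}}

```text
time: 4.4
tool_pos: [0.6102, -0.0163, 0.1722]
tcp_rot: [0.182, 1.553, -0.182]
wrist_force: [0.5, 0.2, -0.1]
width: -0.005
```

```bash
python3 - <<'E'
from h import *
state(); rel((.482,-.034,.16),1)
E
```

```text
t 4.4 pos [ 0.6102 -0.0163  0.1722] F [ 0.53  0.17 -0.15] along FY 0.29 FX 0.48 w -0.005
[[0.01, 0.23, 0.973], [-0.001, 0.973, -0.23], [-1.0, 0.002, 0.01]]
shift [0.0109, -0.0468, -0.1208] rot [0.0, 0.01, -0.002]
```

{"api": "jog_arm", "payload": {
  "rows": [
    [0.011,-0.0468,-0.121,0,0.01,-0.002,55],
    [0.011,-0.0468,-0.121,0,0.01,-0.002,55],
    [0.011,-0.0468,-0.121,0,0.01,-0.002,55],
    [0.011,-0.0468,-0.121,0,0.01,-0.002,55],
    [0.011,-0.0468,-0.121,0,0.01,-0.002,55],
    [0.011,-0.0468,-0.121,0,0.01,-0.002,55],
    [0.011,-0.0468,-0.121,0,0.01,-0.002,55]
  ]
}}

```text
time: 5.1
tool_pos: [0.4831, -0.034, 0.16]
tcp_rot: [0.182, 1.563, -0.182]
wrist_force: [0.8, 0.3, -0.2]
width: 0.549
```

```bash
python3 - <<'E'
from h import *
import cv2
state(); rel((.482,-.034,.058),1)
a=imaging.read_camera("top")[110:330,230:470]; b=imaging.read_camera("side")[100:320,300:540]
f=lambda i,s:cv2.convertScaleAbs(cv2.resize(i,None,fx=s,fy=s,interpolation=cv2.INTER_CUBIC),alpha=1.8)
cv2.imwrite("pics/b2.png",cv2.hconcat([f(a,1.66),f(b,1.66)]))
E
```

```text
t 5.1 pos [ 0.4831 -0.034   0.16  ] F [ 0.81  0.3  -0.18] along FY 0.48 FX 0.72 w 0.549
[[0.001, 0.23, 0.973], [-0.0, 0.973, -0.23], [-1.0, -0.0, 0.001]]
shift [0.102, -0.0003, -0.0011] rot [0.0, 0.001, 0.0]
```

View pics/b2.png

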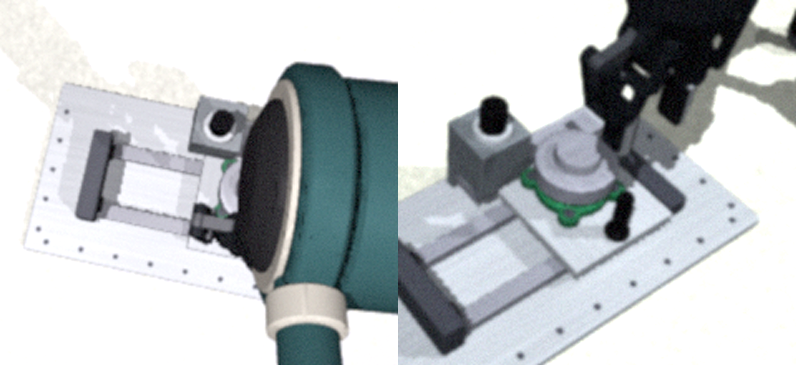

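The open fingers (right half: tips ~(612,150) and ~(675,115)) straddle the handle top (~(627,197)) as planned. I'm going down.

{"api": "jog_arm", "payload": {
  "rows": [
    [0.04,0,-0.001,0,0,0,55],
    [0.065,0,-0.001,0,0,0,55],
    [0.075,0,-0.001,0,0,0,55],
    [0.082,0,-0.001,0,0,0,55],
    [0.082,0,-0.001,0,0,0,55]
  ]
}}

```text
time: 5.7
tool_pos: [0.482, -0.0337, 0.0777]
tcp_rot: [0.182, 1.564, -0.182]
wrist_force: [0.2, 0.1, -0.7]
width: 0.551
```

{"api": "jog_arm", "payload": {
  "rows": [
    [0.01,0,0,0,0,0,55],
    [0.02,0,0,0,0,0,55],
    [0.02,0,0,0,0,0,55],
    [0.02,0,0,0,0,0,55]
  ]
}}

```text
time: 6.1
tool_pos: [0.4817, -0.0337, 0.0574]
tcp_rot: [0.182, 1.564, -0.182]
wrist_force: [0.1, -0.7, 0.3]
width: 0.548
```

{"api": "jog_arm", "payload": {
  "rows": [
    [0,0.005,0,0,0,0,55],
    [0,0.01,0,0,0,0,55],
    [0,0.014,0,0,0,0,55],
    [0,0.018,0,0,0,0,55],
    [0,0.022,0,0,0,0,55],
    [0,0.026,0,0,0,0,55],
    [0,0.026,0,0,0,0,55]
  ]
}}

```text
time: 6.8
tool_pos: [0.4879, -0.0077, 0.0575]
tcp_rot: [0.182, 1.564, -0.181]
wrist_force: [0.1, -0.4, -0.1]
width: 0.55
```

```bash
python3 - <<'E'
from h import *
state()
E
```

```text
t 6.8 pos [ 0.4879 -0.0077  0.0575] F [ 0.05 -0.4  -0.13] along FY -0.38 FX 0.14 w 0.55
[[-0.001, 0.229, 0.973], [0.0, 0.973, -0.229], [-1.0, 0.0, -0.001]]
```

{"api": "jog_arm", "payload": {
  "rows": [
    [0,0.005,0,0,0,0,55],
    [0,0.01,0,0,0,0,55],
    [0,0.015,0,0,0,0,55]
  ]
}}

```text
time: 7.1
tool_pos: [0.4913, 0.0072, 0.0574]
tcp_rot: [0.182, 1.564, -0.182]
wrist_force: [-0.6, -1.7, -0.0]
width: 0.553
```

```bash
python3 - <<'E'
from h import *
import cv2
state()
b=imaging.read_camera("side")[100:320,270:540]
f=lambda i,s:cv2.convertScaleAbs(cv2.resize(i,None,fx=s,fy=s,interpolation=cv2.INTER_CUBIC),alpha=1.8)
cv2.imwrite("pics/b3.png",f(b,2.5))
E
```

```text
t 7.1 pos [0.4913 0.0072 0.0574] F [-0.6  -1.7  -0.02] along FY -1.79 FX -0.2 w 0.553
[[-0.001, 0.229, 0.973], [0.0, 0.973, -0.229], [-1.0, 0.0, -0.001]]
```

View pics/b3.png

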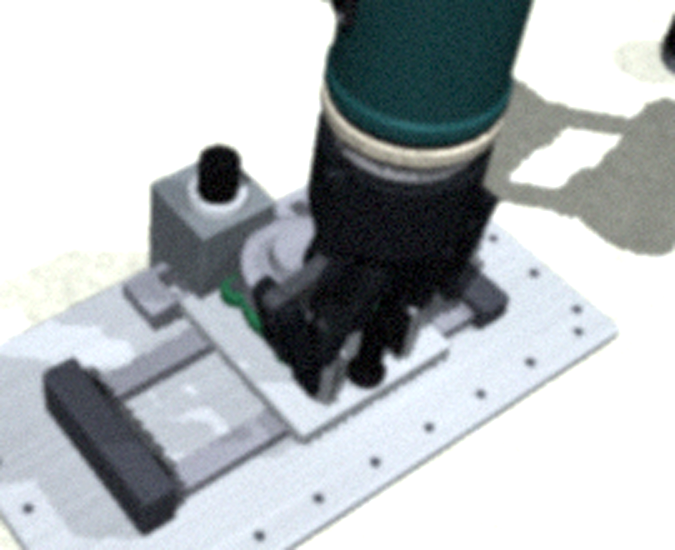

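The carriage moves freely at about 1.8 N. The handle (~(370,360)) sits between the fingers, and the bar has come out past the lock at (150,295). I'll go on, slowing towards the stop.

{"api": "jog_arm", "payload": {
  "rows": [
    [0,0.008,0,0,0,0,55],
    [0,0.016,0,0,0,0,55],
    [0,0.024,0,0,0,0,55],
    [0,0.032,0,0,0,0,55],
    [0,0.04,0,0,0,0,55],
    [0,0.048,0,0,0,0,55],
    [0,0.056,0,0,0,0,55],
    [0,0.062,0,0,0,0,55],
    [0,0.066,0,0,0,0,55],
    [0,0.068,0,0,0,0,55]
  ]
}}

```text
time: 8.15
tool_pos: [0.5071, 0.0746, 0.0575]
tcp_rot: [0.182, 1.564, -0.181]
wrist_force: [0.9, -2.9, -1.0]
width: 0.547
```

{"api": "jog_arm", "payload": {
  "rows": [
    [0,0.002,0,0,0,0,55],
    [0,0.004,0,0,0,0,55]
  ]
}}

```text
time: 8.35
tool_pos: [0.5075, 0.0767, 0.0574]
tcp_rot: [0.178, 1.565, -0.182]
wrist_force: [-1.6, -14.6, 2.2]
width: 0.548
```

{"api": "jog_arm", "payload": {
  "rows": [
    [0,0.001,0,0,0,0,55],
    [0,0.002,0,0,0,0,55]
  ]
}}

```text
time: 8.55
tool_pos: [0.5075, 0.0765, 0.0573]
tcp_rot: [0.174, 1.566, -0.185]
wrist_force: [-0.7, -11.5, 3.0]
width: 0.546
```

{"api": "jog_arm", "payload": {
  "rows": [
    [0,-0.004,0,0,0,0,55],
    [0,-0.01,0,0,0,0,55],
    [0,-0.015,0,0,0,0,55],
    [0,-0.015,0,0,0,0,55]
  ]
}}

```text
time: 8.95
tool_pos: [0.5038, 0.0615, 0.0574]
tcp_rot: [0.175, 1.566, -0.185]
wrist_force: [-0.3, -0.6, 0.7]
width: 0.545
```

```bash
python3 - <<'E'
from h import *
state(); rel((.5035,.062,.16),1); 
E
```

```text
t 8.95 pos [0.5038 0.0615 0.0574] F [-0.3  -0.63  0.65] along FY -0.68 FX -0.15 w 0.545
[[-0.004, 0.227, 0.974], [-0.006, 0.974, -0.227], [-1.0, -0.007, -0.002]]
shift [-0.1026, -0.0003, -0.0007] rot [0.003, -0.002, 0.007]
```

{"api": "jog_arm", "payload": {
  "rows": [
    [-0.03,0,0,0.003,-0.002,0.007,55],
    [-0.07,0,0,0.003,-0.002,0.007,55],
    [-0.11,0,0,0.003,-0.002,0.007,55],
    [-0.11,0,0,0.003,-0.002,0.007,55]
  ]
}}

```text
time: 9.35
tool_pos: [0.509, 0.0627, 0.1742]
tcp_rot: [0.184, 1.551, -0.18]
wrist_force: [0.4, -1.0, 0.6]
width: 0.551
```

```bash
python3 - <<'E'
from h import *
import cv2
state(); rel((.607,-.016,.16),1); 
a=imaging.read_camera("top")[130:320,230:470]; b=imaging.read_camera("side")[130:370,240:500]
f=lambda i,s:cv2.convertScaleAbs(cv2.resize(i,s,interpolation=cv2.INTER_CUBIC),alpha=1.8)
cv2.imwrite("pics/b4.png",f(b,(780,590)) if 0 else f(b,(640,590)))
E
```

```text
t 9.35 pos [0.509  0.0627 0.1742] F [ 0.37 -0.99  0.64] along FY -0.88 FX 0.59 w 0.551
[[0.012, 0.23, 0.973], [0.002, 0.973, -0.23], [-1.0, 0.004, 0.011]]
shift [0.0153, -0.0541, 0.1133] rot [-0.0, 0.011, -0.004]
```

View pics/b4.png

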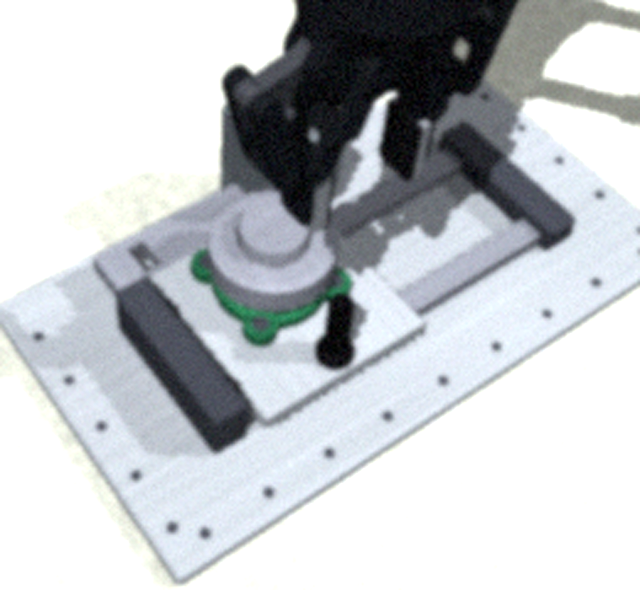

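The carriage plate's front edge meets the end-stop block, which runs from (125,300) to (240,420). Now to the button.

{"api": "jog_arm", "payload": {
  "rows": [
    [0,-0.054,0.113,0,0.011,-0.004,0],
    [0,-0.054,0.113,0,0.011,-0.004,0],
    [0,-0.054,0.113,0,0.011,-0.004,0],
    [0.015,-0.054,0.113,0,0.011,-0.004,0],
    [0.04,-0.054,0.113,0,0.011,-0.004,0],
    [0.046,-0.054,0.113,0,0.011,-0.004,0],
    [0.046,-0.054,0.113,0,0.011,-0.004,0],
    [0.046,-0.054,0.113,0,0.011,-0.004,0]
  ]
}}

```text
time: 10.25
tool_pos: [0.6021, -0.0155, 0.1229]
tcp_rot: [0.181, 1.573, -0.183]
wrist_force: [-0.2, 0.4, 0.3]
width: 0.002
```

```bash
python3 - <<'E'
from h import *
state(); rel((.607,-.016,.122),1)
E
```

```text
t 10.25 pos [ 0.6021 -0.0155  0.1229] F [-0.15  0.41  0.3 ] along FY 0.37 FX -0.24 w 0.002
[[-0.01, 0.23, 0.973], [-0.0, 0.973, -0.23], [-1.0, -0.003, -0.01]]
shift [0.0009, 0.0007, 0.0049] rot [0.0, -0.01, 0.003]
```

{"api": "jog_arm", "payload": {
  "rows": [
    [-0.001,0.001,0.005,0,-0.01,0.003,0],
    [-0.001,0.001,0.005,0,-0.01,0.003,0],
    [0.003,0.001,0.005,0,-0.01,0.003,0],
    [0.006,0.001,0.005,0,-0.01,0.003,0],
    [0.009,0.001,0.005,0,-0.01,0.003,0],
    [0.009,0.001,0.005,0,-0.01,0.003,0]
  ]
}}

```text
time: 10.85
tool_pos: [0.6081, -0.0155, 0.1152]
tcp_rot: [0.183, 1.56, -0.181]
wrist_force: [-0.7, 0.6, 6.0]
width: -0.002
```

{"api": "jog_arm", "payload": {
  "rows": [
    [0.003,0,0,0,0,0,0],
    [0.006,0,0,0,0,0,0],
    [0.006,0,0,0,0,0,0]
  ]
}}

```text
time: 11.15
tool_pos: [0.6082, -0.0155, 0.1103]
tcp_rot: [0.183, 1.56, -0.181]
wrist_force: [-2.9, 0.1, 7.9]
width: -0.001
```

{"api": "jog_arm", "payload": {
  "rows": [
    [0.003,0,0,0,0,0,0],
    [0.006,0,0,0,0,0,0],
    [0.006,0,0,0,0,0,0]
  ]
}}

```text
time: 11.45
tool_pos: [0.6082, -0.0155, 0.1058]
tcp_rot: [0.183, 1.56, -0.181]
wrist_force: [-3.9, 0.9, 11.3]
width: 0.0
```

{"api": "jog_arm", "payload": {
  "rows": [
    [0.003,0,0,0,0,0,0],
    [0.0045,0,0,0,0,0,0],
    [0.0045,0,0,0,0,0,0]
  ]
}}

```text
time: 11.75
tool_pos: [0.6082, -0.0155, 0.103]
tcp_rot: [0.183, 1.56, -0.181]
wrist_force: [-5.3, -0.3, 10.5]
width: -0.0
```

{"api": "jog_arm", "payload": {
  "rows": [
    [0.002,0,0,0,0,0,0],
    [0.003,0,0,0,0,0,0],
    [0.003,0,0,0,0,0,0]
  ]
}}

```text
time: 12.05
tool_pos: [0.6082, -0.0155, 0.1026]
tcp_rot: [0.182, 1.56, -0.181]
wrist_force: [-6.5, -0.2, 14.3]
width: 0.002
```

{"api": "jog_arm", "payload": {
  "rows": [
    [0.003,0,0,0,0,0,0],
    [0.005,0,0,0,0,0,0],
    [0.005,0,0,0,0,0,0]
  ]
}}

```text
time: 12.35
tool_pos: [0.6083, -0.0155, 0.1019]
tcp_rot: [0.182, 1.56, -0.181]
wrist_force: [-11.2, 0.3, 23.6]
width: 0.003
```

Solid stop at about 19.5 mm: 24 N with no more travel. I'll let it come up fully, then feel the state.

{"api": "jog_arm", "payload": {
  "rows": [
    [-0.005,0,0,0,0,0,0],
    [-0.013,0,0,0,0,0,0],
    [-0.02,0,0,0,0,0,0],
    [-0.027,0,0,0,0,0,0],
    [-0.027,0,0,0,0,0,0],
    [-0.027,0,0,0,0,0,0]
  ]
}}

```text
time: 12.95
tool_pos: [0.6081, -0.0155, 0.1287]
tcp_rot: [0.182, 1.56, -0.181]
wrist_force: [-0.3, 0.7, -0.9]
width: 0.004
```

{"api": "jog_arm", "payload": {
  "rows": [
    [0.005,0,0,0,0,0,0],
    [0.01,0,0,0,0,0,0],
    [0.01,0,0,0,0,0,0],
    [0.01,0,0,0,0,0,0]
  ]
}}

```text
time: 13.35
tool_pos: [0.6075, -0.0155, 0.1179]
tcp_rot: [0.182, 1.562, -0.181]
wrist_force: [-0.6, -0.1, 1.0]
width: 0.003
```

{"api": "jog_arm", "payload": {
  "rows": [
    [0.003,0,0,0,0,0,0],
    [0.003,0,0,0,0,0,0],
    [0.003,0,0,0,0,0,0]
  ]
}}

```text
time: 13.65
tool_pos: [0.6075, -0.0155, 0.1149]
tcp_rot: [0.182, 1.562, -0.181]
wrist_force: [0.8, -0.2, 0.3]
width: -0.0
```

At 7 mm down it takes under 1 N, so it is latched. I'm leaving the button and going back to the handle.

{"api": "jog_arm", "payload": {
  "rows": [
    [-0.03,0,0,0,0,0,0],
    [-0.055,0,0,0,0,0,0],
    [-0.055,0,0,0,0,0,0],
    [-0.055,0,0,0,0,0,0]
  ]
}}

```text
time: 14.05
tool_pos: [0.6079, -0.0155, 0.1705]
tcp_rot: [0.182, 1.56, -0.181]
wrist_force: [-0.3, -0.1, 0.0]
width: -0.0
```

```bash
python3 - <<'E'
from h import *
state(); rel((.504,.0615,.16),1)
E
```

```text
t 14.05 pos [ 0.6079 -0.0155  0.1705] F [-0.32 -0.11  0.01] along FY -0.18 FX -0.29 w -0.0
[[0.003, 0.23, 0.973], [0.0, 0.973, -0.23], [-1.0, 0.001, 0.003]]
shift [0.0102, 0.0511, -0.1188] rot [0.0, 0.003, -0.001]
```

{"api": "jog_arm", "payload": {
  "rows": [
    [0.01,0.051,-0.119,0,0.003,-0.001,55],
    [0.01,0.051,-0.119,0,0.003,-0.001,55],
    [0.01,0.051,-0.119,0,0.003,-0.001,55],
    [0.01,0.051,-0.119,0,0.003,-0.001,55],
    [0.01,0.051,-0.119,0,0.003,-0.001,55],
    [0.01,0.051,-0.119,0,0.003,-0.001,55],
    [0.01,0.051,-0.119,0,0.003,-0.001,55],
    [0.01,0.051,-0.119,0,0.003,-0.001,55]
  ]
}}

```text
time: 14.85
tool_pos: [0.5046, 0.0609, 0.1602]
tcp_rot: [0.183, 1.563, -0.183]
wrist_force: [0.8, 0.1, 0.8]
width: 0.548
```

```bash
python3 - <<'E'
from h import *
state(); rel((.504,.0615,.058),1)
E
```

```text
t 14.85 pos [0.5046 0.0609 0.1602] F [0.82 0.12 0.79] along FY 0.3 FX 0.77 w 0.548
[[-0.0, 0.231, 0.973], [0.0, 0.973, -0.231], [-1.0, 0.0, -0.0]]
shift [0.1022, 0.0004, -0.0007] rot [-0.0, -0.0, -0.0]
```

{"api": "jog_arm", "payload": {
  "rows": [
    [0.04,0,-0.001,0,0,0,55],
    [0.065,0,-0.001,0,0,0,55],
    [0.08,0,-0.001,0,0,0,55],
    [0.092,0,-0.001,0,0,0,55],
    [0.102,0,-0.001,0,0,0,55],
    [0.102,0,-0.001,0,0,0,55]
  ]
}}

```text
time: 15.45
tool_pos: [0.5029, 0.0609, 0.057]
tcp_rot: [0.183, 1.565, -0.183]
wrist_force: [-0.3, -0.0, 0.1]
width: 0.549
```

{"api": "jog_arm", "payload": {
  "rows": [
    [0,-0.004,0,0,0,0,55],
    [0,-0.008,0,0,0,0,55],
    [0,-0.012,0,0,0,0,55],
    [0,-0.014,0,0,0,0,55]
  ]
}}

```text
time: 15.85
tool_pos: [0.5001, 0.0468, 0.0577]
tcp_rot: [0.183, 1.564, -0.183]
wrist_force: [0.8, -0.6, 0.1]
width: 0.551
```

{"api": "jog_arm", "payload": {
  "rows": [
    [0,-0.001,0,0,0,0,55],
    [0,-0.002,0,0,0,0,55]
  ]
}}

```text
time: 16.05
tool_pos: [0.4999, 0.0447, 0.0581]
tcp_rot: [0.183, 1.563, -0.184]
wrist_force: [0.2, 0.2, 0.6]
width: 0.549
```

{"api": "jog_arm", "payload": {
  "rows": [
    [0,-0.001,0,0,0,0,55],
    [0,-0.002,0,0,0,0,55]
  ]
}}

```text
time: 16.25
tool_pos: [0.4995, 0.0429, 0.0582]
tcp_rot: [0.184, 1.563, -0.183]
wrist_force: [0.7, 2.3, 1.3]
width: 0.553
```

Contact (about 2 N). I'll go on in 1 mm steps.

{"api": "jog_arm", "payload": {
  "rows": [
    [0,-0.001,0,0,0,0,55],
    [0,-0.001,0,0,0,0,55]
  ]
}}

```text
time: 16.45
tool_pos: [0.4993, 0.0421, 0.0582]
tcp_rot: [0.184, 1.563, -0.183]
wrist_force: [0.5, -0.3, -0.0]
width: 0.55
```

{"api": "jog_arm", "payload": {
  "rows": [
    [0,-0.001,0,0,0,0,55],
    [0,-0.001,0,0,0,0,55]
  ]
}}

```text
time: 16.65
tool_pos: [0.4992, 0.0418, 0.0582]
tcp_rot: [0.185, 1.563, -0.182]
wrist_force: [0.3, 5.1, -1.1]
width: 0.549
```

{"api": "jog_arm", "payload": {
  "rows": [
    [0,-0.001,0,0,0,0,55],
    [0,-0.001,0,0,0,0,55]
  ]
}}

```text
time: 16.85
tool_pos: [0.4992, 0.0417, 0.0582]
tcp_rot: [0.187, 1.562, -0.181]
wrist_force: [1.3, 5.9, -0.9]
width: 0.552
```

{"api": "jog_arm", "payload": {
  "rows": [
    [0,-0.002,0,0,0,0,55],
    [0,-0.002,0,0,0,0,55],
    [0,-0.002,0,0,0,0,55],
    [0,-0.002,0,0,0,0,55]
  ]
}}

```text
time: 17.25
tool_pos: [0.4991, 0.0414, 0.0581]
tcp_rot: [0.19, 1.562, -0.18]
wrist_force: [2.4, 8.0, -1.6]
width: 0.548
```

{"api": "jog_arm", "payload": {
  "rows": [
    [0,-0.0023,0,0,0,0,55],
    [0,-0.0023,0,0,0,0,55],
    [0,-0.0023,0,0,0,0,55],
    [0,-0.0023,0,0,0,0,55],
    [0,-0.0023,0,0,0,0,55]
  ]
}}

```text
time: 17.75
tool_pos: [0.4991, 0.0415, 0.058]
tcp_rot: [0.193, 1.561, -0.177]
wrist_force: [2.0, 11.6, -3.7]
width: 0.551
```

About 11.8 N pulled and held for half a second with no movement, so it is locked. Letting go and withdrawing.

{"api": "jog_arm", "payload": {
  "rows": [
    [0,0.006,0,0,0,0,55],
    [0,0.012,0,0,0,0,55],
    [0,0.018,0,0,0,0,55],
    [0,0.018,0,0,0,0,55]
  ]
}}

```text
time: 18.15
tool_pos: [0.5035, 0.0593, 0.0583]
tcp_rot: [0.192, 1.561, -0.177]
wrist_force: [0.4, -0.6, 0.4]
width: 0.55
```

{"api": "jog_arm", "payload": {
  "rows": [
    [-0.03,0,0,0,0,0,55],
    [-0.07,0,0,0,0,0,55],
    [-0.11,0,0,0,0,0,55],
    [-0.15,0,0,0,0,0,55],
    [-0.17,0,0,0,0,0,55],
    [-0.17,0.05,0,0,0,0,55],
    [-0.17,0.1,0,0,0,0,55],
    [-0.17,0.15,0,0,0,0,55],
    [-0.17,0.2,0,0,0,0,55],
    [-0.17,0.25,0,0,0,0,55],
    [-0.17,0.3,0,0,0,0,55],
    [-0.17,0.3,0,0,0,0,55],
    [-0.17,0.3,0,0,0,0,55],
    [-0.17,0.3,0,0,0,0,55]
  ]
}}

```text
time: 19.55
tool_pos: [0.5727, 0.3483, 0.2309]
tcp_rot: [0.192, 1.561, -0.178]
wrist_force: [-0.6, 0.5, 0.3]
width: 0.552
```

```bash
python3 - <<'E'
from h import *
import cv2
state()
f=lambda i,s:cv2.convertScaleAbs(cv2.resize(i,None,fx=s,fy=s,interpolation=cv2.INTER_CUBIC),alpha=1.8)
a=imaging.read_camera("top")[130:320,:480]; b=imaging.read_camera("side")[110:370,160:540]
cv2.imwrite("pics/b5.png",cv2.vconcat([f(a,1.25),cv2.resize(f(b,1.3),(600,340))]))
E
```

```text
t 19.55 pos [0.5727 0.3483 0.2309] F [-0.6   0.47  0.28] along FY 0.32 FX -0.69 w 0.552
[[0.002, 0.233, 0.972], [0.008, 0.972, -0.233], [-1.0, 0.009, 0.0]]
```

View pics/b5.png

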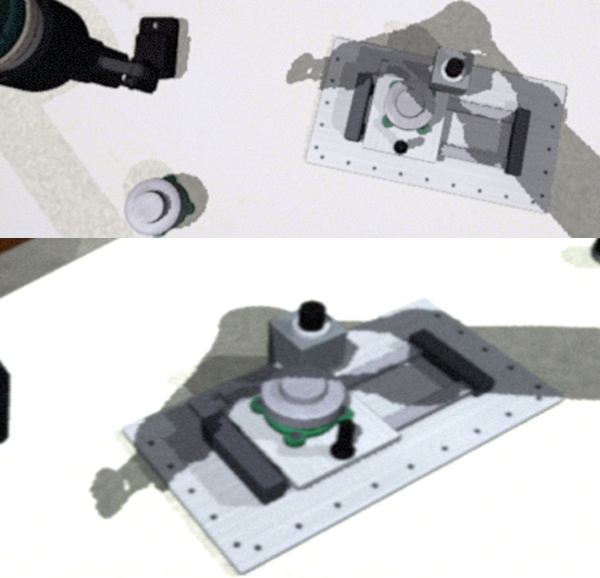

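The carriage sits against the tall stop and the button is up. The robot is clear and the other objects are where they were.

```bash
python3 -c "
from workcell import finish_job; print(finish_job())"
```

```text
the job is handed in; nothing more can be done
None
```

The hub is up against the tall end stop and latched there, and the job is handed in at about 20 s of the 72 s allowed.

- **Lock at the start:** a light press met about 3 N at once and 6 N at 3 mm, so the lock was released. I backed off without clicking it.
- **Slide:** it moved freely at about 1.8 N. I stopped pushing when it met the stop, with 12–15 N on the handle. The next picture showed the plate against the stop.
- **Latching:** I made one full press to the solid stop, about 20 mm down with a peak of 24 N vertical (26 N in all), and let the button come up fully. A second light press gave 7 mm at about 1 N or less, so it was latched.
- **Proof pull:** about 11.8 N back on the handle, held for half a second. The slide did not move beyond about 1.5 mm of play in the bolt gap, so the hub may sit about that much off the buffers.
- **Final check:** the last picture shows the carriage at the end stop and the button up. The gripper was clear at 0.23 m with about zero wrist force, and the surrounding objects were in place. No check failed or disagreed.

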